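# Hold the hardness probe square on a turned flange

## Task

Pull the upper drawer of the bench cabinet out to its stop and leave it open; take the round-handled hardness probe out of the rack inside it (not the square-handled punch). Then set the probe's spring tip inside the ring marked on the clamped, tilted flange, square to that sloping face, and press gently until the tip is about half way in. Finish while still holding it there, with the light push kept up; do not shift the tilted table or disturb anything else on the bench.

Things in the scene. Friction and masses are not known exactly. Their poses are not given: they have to be found in the camera images.
- cab_drawer0 (a joint): opening of the upper drawer of the grey cabinet with white fronts, 260 mm wide, 220 mm deep, 190 mm high (a flat black case, 36 mm high, lies on the rear of its top): 0 closed, 0.15 m at the stop; it slides easily (a few N) and stays where it is left
- cab_drawer0_handle (a point): middle of the upper drawer's bar handle: a level steel bar 11 mm thick and 120 mm long, its axis 35 mm off the drawer's front (clear gap 29 mm), about 43 mm below the cabinet's top. Its y axis runs along the bar, its z axis up; the drawer opens along its -x axis
- probe_grip (a point): centre of the hardness probe's round grip, 22 mm in diameter and 45 mm high; z axis along the probe, away from the tip. Under the grip are a collar (30 mm in diameter, 22.5 to 27.5 mm below this point), a nose (18 mm in diameter, down to 47.5 mm below) and the spring tip, whose end is 65.5 mm below this point when out. The probe stands upright in the rack, hanging by its collar with 2 mm of play
- plunger (a joint): how far the probe's spring tip is pushed in: 0 out, 0.012 m fully in; the spring gives 0.8 N at the start and 0.4 N more for each mm (about 3.2 N at half way)
- probe_tip (a point): rounded end (7 mm in diameter) of the probe's spring tip, moving with the tip; z axis along the probe towards its grip
- rack_mid (a point): centre of the top of the black rack, 62 x 130 x 45 mm, in the upper drawer (it moves with the drawer; x and y as the handle's): two 22 mm holes 36 mm either side along y hold probe and punch, either way round. Lift straight up to clear it. The drawer front's inner face is 42 mm away in -x, its top edge 56 mm above this point
- punch_grip (a point): centre of the square handle (13 x 13 x 30 mm) of the centre punch that stands in the rack's other hole; leave it there
- mark (a point): centre of the marked ring (16 mm inside diameter, a dot in the middle) on the flange's flat face; z axis is the face's outward normal, and the face slopes down towards -x. The flange is a bright disc 92 mm in diameter; its hub, 28 mm in diameter and 12 mm proud, has its axis 27 mm away in +x and 13 mm in -y. Two dark clamps, 14 mm high with bolts, hold its rim on the hub's +y and -y sides
- tilt (a joint): tilt of the table that carries the flange, rad from level (the slope of the face); held by a stiff friction clamp that a light push does not move
- fixture: grey and blue base of the tilting table, 170 x 150 mm and 70 mm high, fixed to the bench; origin at the centre of its underside; with it go the tilted table, clamps and flange
- cab: the grey cabinet itself, fixed to the bench; origin at the centre of its underside, front towards its -x
- probe: the hardness probe as a whole, about 150 g; origin on its axis at the underside of the collar, z along the probe away from the tip
- chuck_key: T-shaped chuck key lying, 120 mm bar, 120 mm long; origin under its middle; bystander
- stepped_shaft: stepped steel shaft standing, 40 mm in diameter, 75 mm high; origin under it; bystander
- blank: aluminium disc blank lying, 76 mm in diameter, 22 mm high; origin under it; bystander
- oil: white bottle, 60 mm in diameter, 150 mm high; origin under it; bystander
- caliper: digital caliper lying flat, 200 mm long; origin under its middle; bystander
- tool_holder: dark steel lathe tool holder, 45 mm block 35 mm high with a bit sticking out 48 mm; origin under the block; bystander
- brush: hand brush lying; origin under it; bystander

How it is judged:
By the outcome, as a careful person would: the job done as asked, in the order asked, and still so for the second after the job is handed in, while the arm keeps its last pose, push and grip.
It also fails if it takes over 56 s, if anything falls off the work surface, if the arm or the gripper's body presses on something with over 40 N, if the wrist force passes 120 N, or if a joint passes its speed limit or range.

## Robot

A 6-joint arm with a two-finger parallel gripper is mounted at the origin on the work surface. World frame = base frame: x ahead of the robot, y to its left, z up, the work surface at z = 0. Lengths are in m, angles in rad, forces in N, time in s.
With the tool pointing down it reaches from about 0.375 to 0.975 m from the base axis. Payload 3.8 kg.
Tool frame: the origin (TCP) lies at the very end of the fingers, on their centre line; the grasp point (between the pads) lies 19 mm behind it; z points along the fingers, y is the line along which they close (so a half turn about z gives the same grasp; the last joint's range is limited). The gripper opens to 85 mm and grips with 20 to 120 N. Pads are 22 mm wide; open, the fingers measure 114 mm over their backs; the gripper's body (76 mm by 85 mm) begins 54 mm behind the grasp point. The pads swing forward as they close: fully open they stand 13 mm farther back than shut.
Start: joints at [-1.145, 0.264, 1.604, -0, 1.274, -0.037], TCP at [0.301, -0.604, 0.231] pointing down, gripper open.
Joint ranges: [-2.63, 2.63], [-0.94, 2.18], [0.31, 2.57], [-1.31, 4.45], [0, 2.66], [-2.55, 2.55]. Speed limits (rad/s): [2.57, 2.57, 3.14, 3.14, 3.14, 3.14].

## Interface

Orientations are given as a rotation vector (axis times angle).
In Python, from workcell import read_state, read_camera, calibration, finish_job gives the robot as it stands.
- The arm moves only by the tool step_arm, never from a script. Its argument "commands" is a list of rows, each an object of numbers: "fingers": the gripper's target within -1 to 1 (shut at 1, half-way at 0, fully open at -1); "dx", "dy", "dz": the shift along the tool's x, y, z in m; "roll": the turn about the tool's z in degrees. In form: [{"fingers": .., "dx": .., "dy": .., "dz": .., "roll": ..}, ...]. A call has 1 to 8 rows; each row is the pose to reach, as a shift and turn from the pose commanded when the call began, along the tool's axes at that moment; what a row does not reach only later rows make up. A row lasts 1/8 s, in which the tool goes at most 62.5 mm and 10.7 degrees, less where a joint would pass 70% of its speed; a pose out of reach is approached as far as the arm can. A call with a gripper value outside its range is refused whole. The fingers move at their own pace and stop on an object; "squeeze" is the grip in N (left out, the last holds). Time passes only in rows, so rows that repeat a pose let the fingers close. It gives the time, the measured TCP pose, the force, the opening and the grip force at its end, in the units of the state.
- read_state(): the state, without advancing time (a new reading comes with each control period).
- read_camera(name): name is "scene" or "side" or "wrist"; returns (picture, depth): 400x640x3 uint8, blue, green, red; 400x640 float32, m along the optical axis (not along the pixel's ray), 0 where there is no reading.
- calibration(name): a dict with "intrinsics" (3x3 intrinsics, pixels), "world_to_cam" (4x4, takes a point from world to camera coordinates). Camera axes: x right, y up, looking along -z (the intrinsics and any distortion apply to the point x, -y, -z); pixel columns grow to the right and rows downward; lengths in m; the calibration is good to about 2 mm. A picture is of the moment at which its call begins: read the wrist's pose just before it. calibration takes no time and is no camera call; for the wrist camera it gives the pose at the moment of the call.
- finish_job(): hands the job in; it is judged then, once.
The state is a dict: "time": time; "q": joint angles; "joint_vel": joint speeds; "joint_torque": joint torques, N m; "tool_pos": TCP position; "tcp_rot": TCP orientation; "wrist_force": force on the tool from outside, world axes, zero at the start; "torque": the same for the moment, N m; "width": opening from 0.0 (shut) to 1.0 (fully open); "grip_force": force on a finger pad.
Only numpy, scipy, OpenCV 4.12 (cv2) and the standard library are available. Lean on these libraries where they do the work, as an engineer would, in place of code of your own. Each camera call takes 0.05 s, during which the arm holds its last target. There are 200 camera calls.

## Working session

There is one attempt and no reset: what is moved stays moved. The work goes in short steps, Python scripts to look and compute and a tool call to move; the robot and the scene stay as the last step left them, time stands still between calls to the robot, and variables do not carry over. Pictures are saved under pics/ and viewed, at most 10 in all, crops included, and the job is handed in when it is done.

Besides the shell and the picture viewer there is one more tool, called after ">>>" by a JSON object that holds its "op" and its "data", one argument or row to a line. step_arm: Moves the arm, as the interface text tells. Its arguments: {"type":"object","properties":{"commands":{"type":"array","items":{"type":"object","properties":{"fingers":{"type":"number"},"dx":{"type":"number"},"dy":{"type":"number"},"dz":{"type":"number"},"roll":{"type":"number"}}}},"squeeze":{"type":"number"}},"required":["commands"]}

```bash
ls; mkdir -p pics; cat > h.py <<'E'
import numpy as np, cv2
from scipy.spatial.transform import Rotation as R
from workcell import read_state, read_camera, calibration, finish_job
def grab(n):
    c=calibration(n); im,d=read_camera(n); np.savez(f'{n}.npz',im=im,d=d,K=c['intrinsics'],T=c['world_to_cam'])
    return im,d
def load(n):
    z=np.load(f'{n}.npz'); return z['im'],z['d'],z['K'],z['T']
def cloud(d,K,T):
    v,u=np.mgrid[:d.shape[0],:d.shape[1]]
    p=np.stack([(u-K[0,2])/K[0,0]*d,-(v-K[1,2])/K[1,1]*d,-d,np.ones_like(d)],-1)
    w=(p@np.linalg.inv(T).T)[...,:3]; w[d==0]=np.nan; return w
def proj(P,K,T):
    c=np.c_[np.atleast_2d(P),np.ones(len(np.atleast_2d(P)))]@np.array(T).T
    return np.c_[K[0,2]+K[0,0]*c[:,0]/-c[:,2],K[1,2]-K[1,1]*c[:,1]/-c[:,2]]
def totool(target):
    s=read_state(); return R.from_rotvec(s['tcp_rot']).inv().apply(np.array(target)-s['tool_pos'])
E
python3 - <<'E'
from h import *
print(read_state())
for n in('scene','side','wrist'):
    im,d=grab(n); c=calibration(n); print(n,c); cv2.imwrite(f'pics/{n}0.png',im)
E
```

```text
pics
{'time': 0.0, 'q': array([-1.14489229e+00,  2.64766466e-01,  1.60537494e+00,  3.57839227e-05,
        1.27367257e+00, -3.69133772e-02]), 'joint_vel': array([ 0.00025584,  0.00170221, -0.00020333, -0.00073198, -0.00175728,
        0.00085142]), 'joint_torque': array([ 1.51455817e-03, -5.15100682e+01, -3.67318618e+01, -5.92932270e-05,
        1.29709026e-02, -1.23407426e-05]), 'tool_pos': array([ 0.30107039, -0.60333061,  0.22995253]), 'tcp_rot': array([-3.05572717e+00, -7.20003391e-01,  6.21224176e-04]), 'wrist_force': array([-1.25514689, -0.78152656,  0.03788264]), 'torque': array([ 0.0186727 , -0.01931595,  0.01732935]), 'grip_force': 0.0, 'width': 1.0047314722427958}
scene {'intrinsics': array([[394.3534437 ,   0.        , 321.81985207],
       [  0.        , 394.3534437 , 201.38378166],
       [  0.        ,   0.        ,   1.        ]]), 'world_to_cam': array([[ 0.4886391 ,  0.87237758,  0.01375448, -0.25270219],
       [-0.71010906,  0.3884903 ,  0.58721411,  0.3565866 ],
       [ 0.50692895, -0.29670296,  0.80931477, -1.43134098],
       [ 0.        ,  0.        ,  0.     
[... 195 characters left out ...]
 'world_to_cam': array([[ 0.99573787,  0.09015737, -0.01943559, -0.58423953],
       [-0.04753927,  0.68230948,  0.72951613, -0.05826532],
       [ 0.07903234, -0.72548289,  0.68368741, -1.37273793],
       [ 0.        ,  0.        ,  0.        ,  1.        ]])}
wrist {'intrinsics': array([[289.86563748,   0.        , 314.11483059],
       [  0.        , 289.86563748, 192.94437187],
       [  0.        ,   0.        ,   1.        ]]), 'world_to_cam': array([[ 0.4461834 , -0.89493867, -0.00227059, -0.67370868],
       [ 0.84632604,  0.42276907, -0.32403479,  0.04249103],
       [ 0.2909512 ,  0.14265728,  0.94604244, -0.38152039],
       [ 0.        ,  0.        ,  0.        ,  1.        ]])}
```

View pics/scene0.png

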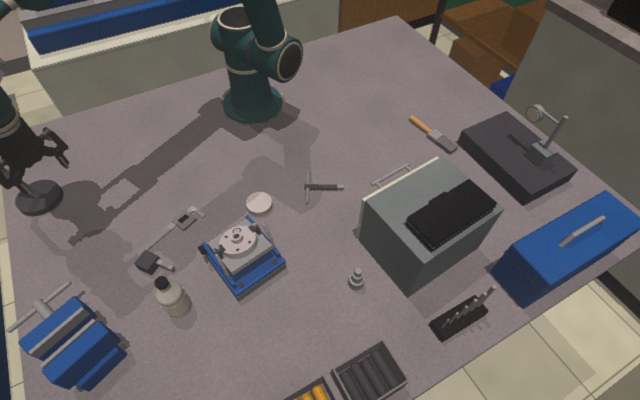

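View pics/side0.png

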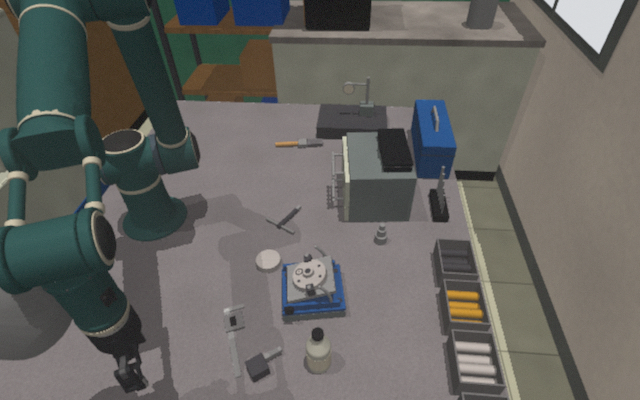

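The scene picture shows the cabinet with its handle bar near (391,174), the fixture at about (240,248) and the hub near (237,236). In the side picture the handle is near (337,180) and the flange near (311,272). Next I measure both from the depth images.

```bash
python3 - <<'E'
from h import *
s=read_state(); Rt=R.from_rotvec(s['tcp_rot']).as_matrix(); print(Rt.round(3))
im,d,K,T=load('wrist'); c=np.linalg.inv(T); print('cam in tool',(Rt.T@(c[:3,3]-s['tool_pos'])).round(3), 'view dir',(Rt.T@-c[:3,2]).round(2))
for n in('scene','side'):
    im,d,K,T=load(n); W=cloud(d,K,T)
    print(n)
    x,y,z=W[...,0],W[...,1],W[...,2]
    # cabinet top
    win=np.zeros(d.shape,bool)
    if n=='scene': win[140:300,340:520]=1
    else: win[110:230,325:425]=1
    m=win&(abs(z-.19)<.006); P=W[m]; r=cv2.minAreaRect(P[:,:2].astype(np.float32)); print('top',r,cv2.boxPoints(r).round(3).tolist(),np.median(P[:,2]))
    m=win&(abs(z-.147)<.012); 
    pix=np.argwhere(m); 
    P=W[m]; np.save(f'hb_{n}.npy',P)
    ctr=np.array(r[0]); 
    # blobs
    nn,lab,st,ce=cv2.connectedComponentsWithStats(m.astype(np.uint8))
    for i in range(1,nn):
        if st[i,4]>15: q=W[lab==i]; print(' comp',st[i],np.median(q,0).round(3),q.min(0).round(3),q.max(0).round(3))
    # flange region: plane fit
    win[:]=0
    if n=='scene': win[205:300,195:290]=1
    else: win[240:325,275:350]=1
    m=win&(z>.05)&(z<.2); P=W[m]; print('fix',np.percentile(P,[1,50,99],axis=0).round(3).tolist())
    c=[P]
    best=0;rng=np.random.default_rng(0)
    for _ in range(500):
        a=P[rng.choice(len(P),3,0)]; nv=np.cross(a[1]-a[0],a[2]-a[0]); l=np.linalg.norm(nv)
        if l<1e-6: continue
        nv/=l; 
        if abs(nv[2])<.7: continue
        k=abs((P-a[0])@nv)<.0015
        if k.sum()>best: best=k.sum(); B=k
    Q=P[B]; mu=Q.mean(0); nv=np.linalg.svd(Q-mu)[2][2]; nv*=np.sign(nv[2]); print('plane',best,len(P),mu.round(4),nv.round(4),np.degrees(np.arccos(nv[2])))
im,d,K,T=load('side');a=cv2.resize(im[235:330,265:360],None,fx=6,fy=6,interpolation=2)
im,d,K,T=load('scene');b=cv2.resize(im[205:300,190:285],None,fx=6,fy=6,interpolation=2)
cv2.imwrite('pics/fl.png',cv2.resize(np.hstack([a,b]),(800,400)))
E
```

```text
[[ 0.895  0.446 -0.001]
 [ 0.446 -0.895  0.002]
 [ 0.    -0.002 -1.   ]]
cam in tool [ 0.083 -0.    -0.143] view dir [-0.32 -0.    0.95]
scene
top ((0.760176420211792, 0.1679968535900116), (0.20646259188652039, 0.26438477635383606), 5.377942085266113) [[0.6449999809265137, 0.28999999165534973], [0.6700000166893005, 0.027000000700354576], [0.875, 0.04600000008940697], [0.8510000109672546, 0.3089999854564667]] 0.19035741357393687
 comp [371 162  41  27 194] [0.612 0.149 0.156] [0.598 0.089 0.15 ] [0.636 0.217 0.159]
 comp [360 204 139  71 632] [0.833 0.044 0.147] [0.655 0.028 0.135] [0.874 0.305 0.159]
 comp [510 239  10  20 124] [0.931 0.282 0.148] [0.919 0.277 0.135] [0.955 0.311 0.153]
 comp [491 285   5   5  20] [0.979 0.173 0.139] [0.975 0.17  0.137] [0.984 0.179 0.142]
fix [[0.508, -0.36, 0.056], [0.596, -0.279, 0.104], [0.655, -0.197, 0.136]]
plane 550 2525 [ 0.5948 -0.2733  0.0956] [-0.2383 -0.0474  0.97  ] 14.060361665677412
side
top ((0.7627090215682983, 0.16455261409282684), (0.20508451759815216, 0.26731470227241516), 5.109889984130859) [[0.6489999890327454, 0.289000004529953], [0.671999990940094, 0.02199999988079071], [0.8769999742507935, 0.04100000113248825], [0.8529999852180481, 0.3070000112056732]] 0.188662208829804
 comp [417 110   8  40 208] [0.928 0.424 0.147] [0.921 0.273 0.135] [0.95  0.537 0.154]
 comp [332 151  13  26 138] [0.616 0.132 0.154] [0.602 0.085 0.136] [0.65  0.217 0.159]
 comp [345 184  71  10 402] [0.766 0.036 0.147] [0.656 0.024 0.135] [0.877 0.05  0.159]
fix [[0.506, -0.367, 0.052], [0.582, -0.3, 0.1], [0.655, -0.205, 0.134]]
plane 488 2430 [ 0.578  -0.2885  0.0898] [-0.232  -0.0545  0.9712] 13.784754371442727
```

View pics/fl.png

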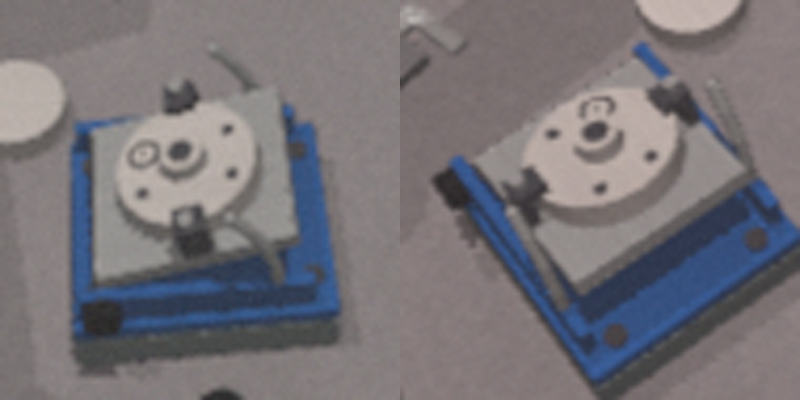

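The crop shows the marked ring left of the hub in the side view, at about (299,271) in the full picture, and on the near side of the hub in the scene view, at about (237,231). Slope is about 14°, with a yaw of about 12°. I'll move above the flange for a close look on the way, and compute the handle at the same time.

>>> {"op": "step_arm", "data": {
  "commands": [
    {"fingers":-1,"dx":0.05,"dy":-0.02,"dz":0},
    {"fingers":-1,"dx":0.1,"dy":-0.043,"dz":0},
    {"fingers":-1,"dx":0.155,"dy":-0.067,"dz":0},
    {"fingers":-1,"dx":0.21,"dy":-0.09,"dz":0},
    {"fingers":-1,"dx":0.265,"dy":-0.115,"dz":0},
    {"fingers":-1,"dx":0.32,"dy":-0.14,"dz":0},
    {"fingers":-1,"dx":0.36,"dy":-0.156,"dz":0},
    {"fingers":-1,"dx":0.384,"dy":-0.166,"dz":0}
  ]
}}

```text
invalid input
```

>>> {"op": "step_arm", "data": {
  "commands": [
    {"fingers":-1},
    {"fingers":-1}
  ]
}}

```text
invalid input
```

```bash
python3 - <<'E'
from h import *
for n in('scene','side'):
    P=np.load(f'hb_{n}.npy'); P=P[(P[:,0]<.64)&(P[:,1]>.08)&(P[:,1]<.225)&(P[:,2]>.14)]
    a=np.radians(5.3); ax=np.array([np.cos(a),np.sin(a)]); ay=np.array([-np.sin(a),np.cos(a)])
    u=P[:,:2]@ax; v=P[:,:2]@ay
    print(n,'u',np.percentile(u,[2,10,50,90,98]).round(4),'v',np.percentile(v,[0,2,50,98,100]).round(4)); 
    k=u<np.median(u)+.005; vm=(v.max()+v.min())/2; print('line',np.polyfit(v[k],u[k],1), 'ctr',ax*np.median(u[k])+ay*vm,np.median(P[k,2]))
im,d=grab('wrist'); im,d,K,T=load('wrist'); W=cloud(d,K,T); s=read_state(); print(s['tool_pos'],s['q'])
cv2.imwrite('pics/w1.png',im)
z=W[...,2]; m=(z>.06)&(z<.2); P=W[m]; best=0; rng=np.random.default_rng(0)
for _ in range(3000):
    a=P[rng.choice(len(P),3,0)]; nv=np.cross(a[1]-a[0],a[2]-a[0]); l=np.linalg.norm(nv)
    if l<1e-6: continue
    nv/=l
    if abs(nv[2])<.8: continue
    k=abs((P-a[0])@nv)<.0012
    if k.sum()>best: best=k.sum(); B=k
Q=P[B]; mu=Q.mean(0); nv=np.linalg.svd(Q-mu,full_matrices=False)[2][2]; nv*=np.sign(nv[2]); print('plane',best,len(P),mu,nv,np.degrees(np.arccos(nv[2])),np.degrees(np.arctan2(-nv[1],-nv[0])))
h=(W-mu)@nv; print(np.histogram(h[m],bins=np.arange(-.03,.03,.002)))
E
```

```text
scene u [0.6163 0.6176 0.6239 0.635  0.6419] v [0.0316 0.0336 0.0923 0.1563 0.16  ]
line [-0.00250058  0.62235714] ctr [0.61097784 0.15290883] 0.15609774303112062
side u [0.617  0.6179 0.6242 0.6431 0.65  ] v [0.0278 0.0312 0.0784 0.1536 0.156 ]
line [0.00517277 0.62153349] ctr [0.61065627 0.14895471] 0.15500729945230002
[ 0.30115948 -0.60354949  0.23037708] [-1.14489898e+00  2.64515343e-01  1.60490220e+00  2.13549416e-05
  1.27371085e+00 -3.68924136e-02]
plane 1569 4075 [ 0.50303327 -0.72836562  0.08128239] [-0.19872617 -0.08679867  0.97620382] 12.524379902547938 23.594514062450617
(array([   0,    0,    0,    0,    1,    3,    9,   26,   43,   56,   87,
         99,  203,  537, 1078, 1093,  300,  221,  125,   42,    0,    0,
          0,    0,    0,    0,    0,    0,    0]), array([-3.00000000e-02, -2.80000000e-02, -2.60000000e-02, -2.40000000e-02,
       -2.20000000e-02, -2.00000000e-02, -1.80000000e-02, -1.60000000e-02,
       -1.40000000e-02, -1.20000000e-02, -1.00000000e-02, -8.00000000e-03,
       -6.00000000e-03, -4.00000000e-03, -2.00000000e-03,  2.77555756e-17,
        2.00000000e-03,  4.00000000e-03,  6.00000000e-03,  8.00000000e-03,
        1.00000000e-02,  1.20000000e-02,  1.40000000e-02,  1.60000000e-02,
        1.80000000e-02,  2.00000000e-02,  2.20000000e-02,  2.40000000e-02,
        2.60000000e-02,  2.80000000e-02]))
```

View pics/w1.png

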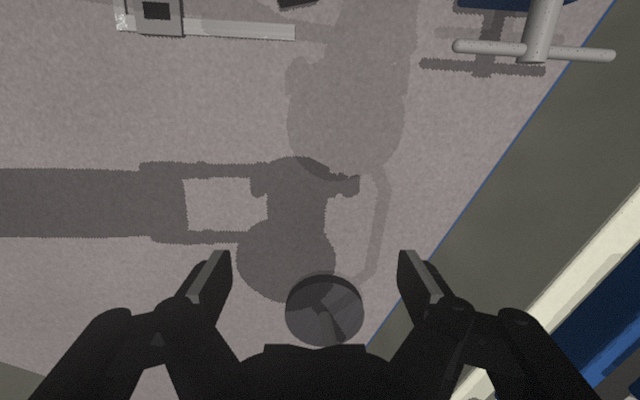

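The moves were refused, so this wrist picture only shows the start pose: bare bench, caliper at top left. I'll retry with every key given.

>>> {"op": "step_arm", "data": {
  "commands": [
    {"fingers":-1,"dx":0.05,"dy":-0.02,"dz":0,"roll":0},
    {"fingers":-1,"dx":0.1,"dy":-0.043,"dz":0,"roll":0},
    {"fingers":-1,"dx":0.155,"dy":-0.067,"dz":0,"roll":0},
    {"fingers":-1,"dx":0.21,"dy":-0.09,"dz":0,"roll":0},
    {"fingers":-1,"dx":0.265,"dy":-0.115,"dz":0,"roll":0},
    {"fingers":-1,"dx":0.32,"dy":-0.14,"dz":0,"roll":0},
    {"fingers":-1,"dx":0.384,"dy":-0.166,"dz":0,"roll":0},
    {"fingers":-1,"dx":0.384,"dy":-0.166,"dz":0,"roll":0}
  ],
  "squeeze": 40
}}

```text
time: 1.2
tool_pos: [0.5731, -0.2804, 0.231]
tcp_rot: [-3.055, -0.728, -0.001]
wrist_force: [-1.0, -0.4, -0.2]
width: 1.0
grip_force: 0.0
```

```bash
python3 - <<'E'
from h import *
im,d=grab('wrist'); im,d,K,T=load('wrist'); W=cloud(d,K,T); s=read_state(); print(s['tool_pos'],s['q'],s['joint_vel'].max())
cv2.imwrite('pics/w2.png',im)
z=W[...,2]; m=(z>.07)&(z<.15); P=W[m]
rng=np.random.default_rng(0)
for it in range(3):
    best=0
    for _ in range(1500):
        a=P[rng.choice(len(P),3,0)]; nv=np.cross(a[1]-a[0],a[2]-a[0]); l=np.linalg.norm(nv)
        if l<1e-6: continue
        nv/=l
        if abs(nv[2])<.8: continue
        k=abs((P-a[0])@nv)<.0015
        if k.sum()>best: best=k.sum(); B=k
    Q=P[B]; mu=Q.mean(0); nv=np.linalg.svd(Q-mu,full_matrices=False)[2][2]; nv*=np.sign(nv[2]); print('plane',best,len(P),mu.round(4),nv.round(4),np.degrees(np.arccos(nv[2])).round(2),np.degrees(np.arctan2(-nv[1],-nv[0])).round(2),Q.min(0).round(3),Q.max(0).round(3),np.argwhere(m)[:0])
    P=P[abs((P-mu)@nv)>.003]
E
```

```text
[ 0.57230806 -0.28153261  0.23093166] [-4.96439440e-01  1.94872980e-01  1.68855993e+00  4.29014213e-04
  1.25860083e+00  6.07515531e-01] 0.012659122350285055
plane 6339 27684 [ 0.597  -0.2892  0.0956] [-0.2323 -0.0401  0.9718] 13.64 9.79 [ 0.505 -0.707  0.07 ] [ 0.67  -0.198  0.108] []
plane 6100 20519 [ 0.5795 -0.3181  0.1092] [-0.2291 -0.0317  0.9729] 13.37 7.86 [ 0.497 -0.795  0.076] [ 0.661 -0.198  0.121] []
plane 2349 13329 [ 0.5843 -0.547   0.12  ] [0.0024 0.0018 1.    ] 0.17 -143.2 [ 0.542 -0.699  0.118] [ 0.656 -0.214  0.122] []
```

View pics/w2.png

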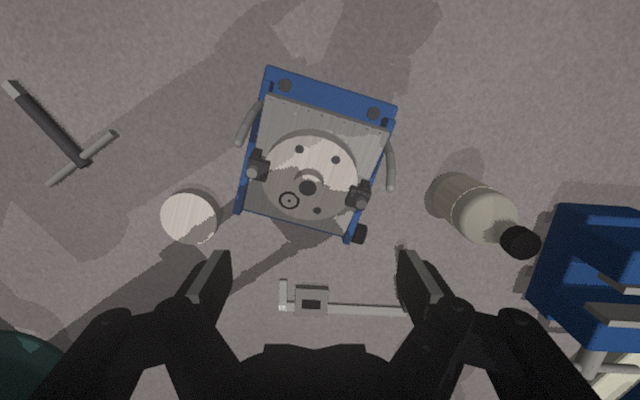

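The wrist picture shows the marked ring at (289,200), the hub at (309,186) and the flange spanning about (262–360, 133–218). The clamps are at (257,165) and (360,195).

```bash
python3 - <<'E'
from h import *
im,d,K,T=load('wrist'); W=cloud(d,K,T)
w=np.zeros(d.shape,np.uint8); cv2.ellipse(w,(311,176),(40,36),0,0,360,1,-1); cv2.circle(w,(308,186),14,0,-1)
P=W[(w>0)&(W[...,2]>.07)]
for _ in range(6):
    mu=np.median(P,0) if _==0 else P.mean(0); nv=np.linalg.svd(P-mu,full_matrices=False)[2][2]; nv*=np.sign(nv[2]); r=(P-mu)@nv; P=P[abs(r-np.median(r))<max(.0015,1.5*r.std())]
print('flange',len(P),mu,nv,r.std(),np.degrees(np.arccos(nv[2])),'yaw',np.degrees(np.arctan2(-nv[1],-nv[0])))
# refine ring centre: dark pixels near
g=cv2.cvtColor(im,cv2.COLOR_BGR2GRAY); y,x=np.mgrid[188:213,277:302]; s=g[188:213,277:302]
k=(s<np.median(s)-35); print('dark',k.sum(),x[k].mean(),y[k].mean(),x[k].min(),x[k].max(),y[k].min(),y[k].max())
def ray(u,v,K,T,mu,nv):
    c=np.linalg.inv(T); dd=c[:3,:3]@np.array([(u-K[0,2])/K[0,0],-(v-K[1,2])/K[1,1],-1]); o=c[:3,3]; return o+dd*((mu-o)@nv)/(dd@nv)
M=ray(x[k].mean(),y[k].mean(),K,T,mu,nv); print('mark wrist',M, 'hub ctr(top +12)',ray(308.5,187,K,T,mu+.012*nv,nv))
for n,u,v in(('side',299.4,271.3),('scene',237,230.7)):
    _,_,K2,T2=load(n); print(n,ray(u,v,K2,T2,mu,nv),proj(M,K2,T2))
a=cv2.resize(im[125:225,240:380],None,fx=5.5,fy=5.5,interpolation=2); cv2.imwrite('pics/w2c.png',a)
# fixture base outline yaw via blue
hsv=cv2.cvtColor(im,cv2.COLOR_BGR2HSV); b=((hsv[...,0]>100)&(hsv[...,0]<125)&(hsv[...,1]>120)).astype(np.uint8); b[:, 420:]=0
Q=W[b>0]; Q=Q[(Q[:,2]>.02)]; r=cv2.minAreaRect(Q[:,:2].astype(np.float32)); print('blue',r)
E
```

```text
flange 3766 [ 0.58152238 -0.2729441   0.11118393] [-0.23142867 -0.04147562  0.97196736] 0.0005786941171882231 13.59845118809974 yaw 10.160433048340312
dark 121 289.35537190082647 199.0 279 301 188 208
mark wrist [ 0.54778969 -0.26524215  0.10348072] hub ctr(top +12) [ 0.57285055 -0.27441921  0.12140229]
side [ 0.54868092 -0.26596046  0.10366228] [[299.11346193 271.10517327]]
scene [ 0.54759071 -0.2632271   0.10351933] [[236.2819729  231.09642809]]
blue ((0.5910071730613708, -0.26844650506973267), (0.15062479674816132, 0.1472700536251068), 8.468596458435059)
```

View pics/w2c.png

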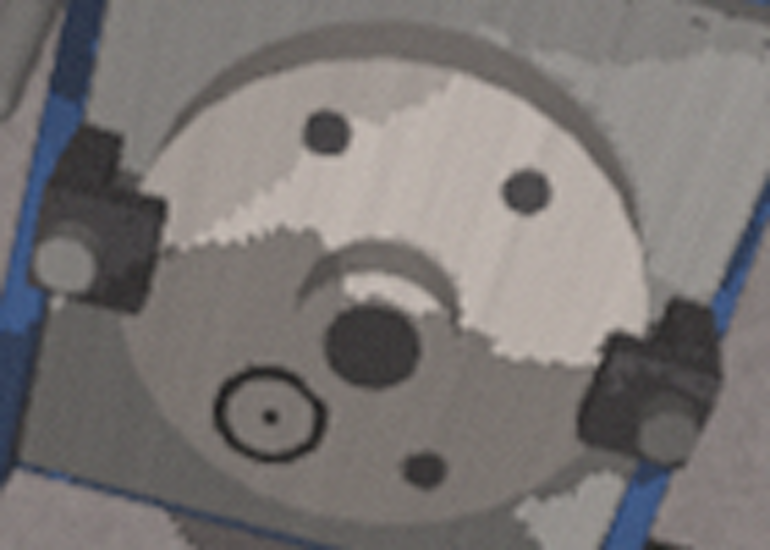

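The ring's centre dot is at about (289.0,200.4) in the full wrist picture. Next I go above the handle and look from close by.

>>> {"op": "step_arm", "data": {
  "commands": [
    {"fingers":-1,"dx":0.03,"dy":-0.05,"dz":-0.01,"roll":-9},
    {"fingers":-1,"dx":0.06,"dy":-0.1,"dz":-0.02,"roll":-19},
    {"fingers":-1,"dx":0.09,"dy":-0.15,"dz":-0.03,"roll":-29},
    {"fingers":-0.5,"dx":0.125,"dy":-0.2,"dz":-0.04,"roll":-39},
    {"fingers":0,"dx":0.16,"dy":-0.25,"dz":-0.04,"roll":-49},
    {"fingers":0.3,"dx":0.19,"dy":-0.305,"dz":-0.04,"roll":-59},
    {"fingers":0.3,"dx":0.23,"dy":-0.368,"dz":-0.04,"roll":-68.5},
    {"fingers":0.3,"dx":0.23,"dy":-0.368,"dz":-0.04,"roll":-68.5}
  ],
  "squeeze": 40
}}

```text
time: 2.25
tool_pos: [0.6122, 0.1499, 0.271]
tcp_rot: [-2.118, -2.319, 0.0]
wrist_force: [0.3, -0.5, -0.4]
width: 0.352
grip_force: 0.0
```

```bash
python3 - <<'E'
from h import *
im,d=grab('wrist'); im,d,K,T=load('wrist'); W=cloud(d,K,T); s=read_state(); print(s['tool_pos'],s['width'],s['q'],s['joint_vel'].round(2))
Rt=R.from_rotvec(s['tcp_rot']).as_matrix(); print('toolx yaw',np.degrees(np.arctan2(Rt[1,0],Rt[0,0])))
cv2.imwrite('pics/w3.png',im)
z=W[...,2]
m=(abs(z-.19)<.004)&(W[...,0]>.63); r=cv2.minAreaRect(W[m][:,:2].astype(np.float32)); print('top',cv2.boxPoints(r).round(4).tolist(),r[2])
m=(abs(z-.150)<.006)&(W[...,0]<.645)&(W[...,0]>.57)&(W[...,1]>.05)&(W[...,1]<.25); P=W[m]
vx,vy,x0,y0=cv2.fitLine(P[:,:2].astype(np.float32),cv2.DIST_HUBER,0,.001,.001).ravel(); print('line yaw',np.degrees(np.arctan2(vy,vx)),x0,y0,len(P),np.median(z[m]))
a=np.radians(5.3); ax=np.array([np.cos(a),np.sin(a)]); ay=np.array([-np.sin(a),np.cos(a)])
u=P[:,:2]@ax; v=P[:,:2]@ay; print(np.percentile(u,[1,10,50,90,99]).round(4),v.min(),v.max())
print('ctr',ax*np.median(u)+ay*(v.min()+v.max())/2)
E
```

```text
[0.61231605 0.14970401 0.27092164] 0.3530906652186803 [2.00032975e-01 1.58930574e-01 1.65692430e+00 4.46756920e-04
 1.32608713e+00 1.11211449e-01] [-0.05 -0.01  0.02 -0.02  0.01 -0.02]
toolx yaw 95.0828882480402
top [[0.6467999815940857, 0.28790000081062317], [0.6705999970436096, 0.028300000354647636], [0.8517000079154968, 0.04490000009536743], [0.8278999924659729, 0.3043999969959259]] 5.225050926208496
line yaw 89.65213 0.6185149 0.17811361 1029 0.15476529391997035
[0.6154 0.6161 0.6309 0.6559 0.6561] 0.03225308138576302 0.18960640116184466
ctr [0.61795328 0.16873183]
```

View pics/w3.png

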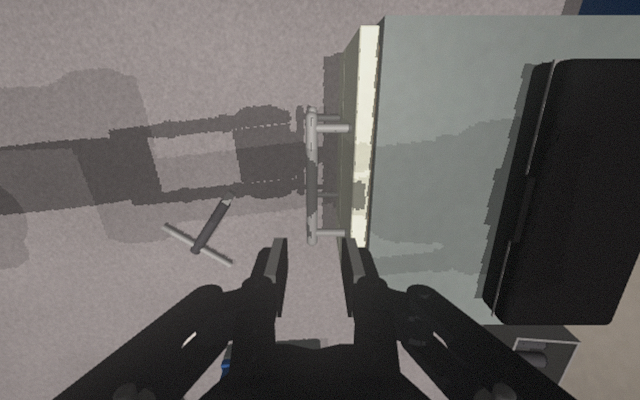

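The bar handle runs from (311,108) to about (311,242), with its posts at rows 128 and 234. The white fronts lie at columns 357–380.

```bash
python3 - <<'E'
from h import *
im,d,K,T=load('wrist'); W=cloud(d,K,T)
g=cv2.cvtColor(im,cv2.COLOR_BGR2GRAY)
def ray(u,v,z):
    c=np.linalg.inv(T); dd=c[:3,:3]@np.array([(u-K[0,2])/K[0,0],-(v-K[1,2])/K[1,1],-1]); o=c[:3,3]; return (o+dd*(z-o[2])/dd[2]).round(4)
z=W[...,2]
for r in (115,145,160,175,210,240): 
    k=np.where((abs(z[r,295:335]-.15)<.012))[0]+295; print(r,k.min() if len(k) else 0,k.max() if len(k) else 0, ray((k.min()+k.max())/2,r,.15) if len(k) else '', z[r,k].round(3)[::3])
    print('  front', [tuple(W[r,c].round(3)) for c in (350,362,372)])
for r in list(range(104,112))+list(range(236,248)): print(r,z[r,311].round(3),W[r,311,1].round(3),end=' | ')
E
```

```text
115 306 317 [0.6035 0.2153 0.15  ] [0.153 0.157 0.157 0.156]
  front [(np.float64(0.639), np.float64(0.218), np.float64(0.14)), (np.float64(0.643), np.float64(0.221), np.float64(0.178)), (np.float64(0.651), np.float64(0.221), np.float64(0.178))]
145 306 317 [0.6058 0.1889 0.15  ] [0.154 0.157 0.158 0.156]
  front [(np.float64(0.641), np.float64(0.192), np.float64(0.15)), (np.float64(0.647), np.float64(0.197), np.float64(0.178)), (np.float64(0.655), np.float64(0.198), np.float64(0.177))]
160 306 317 [0.6071 0.1751 0.15  ] [0.154 0.157 0.158 0.157]
  front [(np.float64(0.642), np.float64(0.179), np.float64(0.155)), (np.float64(0.648), np.float64(0.185), np.float64(0.178)), (np.float64(0.656), np.float64(0.186), np.float64(0.179))]
175 306 317 [0.6083 0.1608 0.15  ] [0.154 0.158 0.158 0.157]
  front [(np.float64(0.643), np.float64(0.166), np.float64(0.158)), (np.float64(0.65), np.float64(0.172), np.float64(0.178)), (np.float64(0.657), np.float64(0.174), np.float64(0.184))]
210 307 317 [0.6119 0.1254 0.15  ] [0.155 0.158 0.157 0.156]
  front [(np.float64(0.646), np.float64(0.136), np.float64(0.168)), (np.float64(0.655), np.float64(0.141), np.float64(0.178)), (np.float64(0.66), np.float64(0.146), np.float64(0.191))]
240 307 317 [0.6148 0.0926 0.15  ] [0.154 0.158 0.157 0.156]
  front [(np.float64(0.629), np.float64(0.163), np.float64(0.28)), (np.float64(0.659), np.float64(0.111), np.float64(0.178)), (np.float64(0.665), np.float64(0.119), np.float64(0.191))]
104 -0.001 0.22 | 105 -0.001 0.218 | 106 0.038 0.219 | 107 0.041 0.217 | 108 0.042 0.216 | 109 0.043 0.215 | 110 0.042 0.214 | 111 0.154 0.219 | 236 0.157 0.101 | 237 0.157 0.1 | 238 0.157 0.099 | 239 0.158 0.098 | 240 0.158 0.097 | 241 0.158 0.096 | 242 0.158 0.095 | 243 0.159 0.094 | 244 0.157 0.092 | 245 0.001 0.004 | 246 0.001 0.003 | 247 -0.001 -0.0 |
```

>>> {"op": "step_arm", "data": {
  "commands": [
    {"fingers":0.4,"dx":0.006,"dy":-0.002,"dz":0.05,"roll":0},
    {"fingers":0.4,"dx":0.006,"dy":-0.002,"dz":0.1,"roll":0},
    {"fingers":0.4,"dx":0.006,"dy":-0.002,"dz":0.13,"roll":0},
    {"fingers":0.4,"dx":0.006,"dy":-0.002,"dz":0.139,"roll":0},
    {"fingers":1,"dx":0.006,"dy":-0.002,"dz":0.139,"roll":0},
    {"fingers":1,"dx":0.006,"dy":-0.002,"dz":0.139,"roll":0},
    {"fingers":1,"dx":0.006,"dy":-0.002,"dz":0.139,"roll":0},
    {"fingers":1,"dx":0.006,"dy":-0.002,"dz":0.139,"roll":0}
  ],
  "squeeze": 40
}}

```text
time: 3.3
tool_pos: [0.6095, 0.151, 0.1339]
tcp_rot: [2.125, 2.313, -0.003]
wrist_force: [-4.8, -0.9, 6.9]
width: 0.115
grip_force: 39.1
```

>>> {"op": "step_arm", "data": {
  "commands": [
    {"fingers":1,"dx":0,"dy":-0.015,"dz":0,"roll":0},
    {"fingers":1,"dx":0,"dy":-0.04,"dz":0,"roll":0},
    {"fingers":1,"dx":0,"dy":-0.07,"dz":0,"roll":0},
    {"fingers":1,"dx":0,"dy":-0.1,"dz":0,"roll":0},
    {"fingers":1,"dx":0,"dy":-0.125,"dz":0,"roll":0},
    {"fingers":1,"dx":0,"dy":-0.142,"dz":0,"roll":0},
    {"fingers":1,"dx":0,"dy":-0.15,"dz":0,"roll":0},
    {"fingers":1,"dx":0,"dy":-0.152,"dz":0,"roll":0}
  ],
  "squeeze": 40
}}

```text
time: 4.3
tool_pos: [0.4601, 0.1375, 0.1339]
tcp_rot: [2.118, 2.311, 0.003]
wrist_force: [7.6, -8.2, 1.7]
width: 0.11
grip_force: 40.3
```

>>> {"op": "step_arm", "data": {
  "commands": [
    {"fingers":1,"dx":0,"dy":-0.003,"dz":0,"roll":0},
    {"fingers":1,"dx":0,"dy":-0.003,"dz":0,"roll":0}
  ],
  "squeeze": 40
}}

```text
time: 4.55
tool_pos: [0.4602, 0.1376, 0.134]
tcp_rot: [2.116, 2.308, 0.01]
wrist_force: [13.6, -7.6, -3.6]
width: 0.109
grip_force: 39.9
```

The drawer is at its stop after 150 mm of travel, with the force rising. Now I release, lift and look into it.

>>> {"op": "step_arm", "data": {
  "commands": [
    {"fingers":0.4,"dx":0,"dy":0.004,"dz":0,"roll":0},
    {"fingers":0.4,"dx":0,"dy":0.004,"dz":0,"roll":0},
    {"fingers":0.4,"dx":0,"dy":0.003,"dz":-0.04,"roll":0},
    {"fingers":0.4,"dx":0,"dy":0.003,"dz":-0.1,"roll":5},
    {"fingers":0.4,"dx":0,"dy":0.01,"dz":-0.15,"roll":15},
    {"fingers":0.4,"dx":0,"dy":0.04,"dz":-0.15,"roll":25},
    {"fingers":0.2,"dx":0,"dy":0.07,"dz":-0.15,"roll":35},
    {"fingers":0,"dx":0,"dy":0.093,"dz":-0.15,"roll":45}
  ],
  "squeeze": 40
}}

```text
time: 5.55
tool_pos: [0.5483, 0.1483, 0.2818]
tcp_rot: [-2.851, -1.319, 0.002]
wrist_force: [0.2, 0.2, -0.6]
width: 0.499
grip_force: 0.0
```

>>> {"op": "step_arm", "data": {
  "commands": [
    {"fingers":0,"dx":0,"dy":0,"dz":0,"roll":10},
    {"fingers":0,"dx":0,"dy":0,"dz":0,"roll":20},
    {"fingers":0,"dx":0,"dy":0,"dz":0,"roll":30},
    {"fingers":0,"dx":0,"dy":0,"dz":0,"roll":40},
    {"fingers":0,"dx":0,"dy":0,"dz":0,"roll":45},
    {"fingers":0,"dx":0,"dy":0,"dz":0,"roll":45}
  ],
  "squeeze": 40
}}

```text
time: 6.3
tool_pos: [0.5473, 0.1482, 0.2816]
tcp_rot: [3.139, 0.139, -0.003]
wrist_force: [-0.3, 0.2, 0.4]
width: 0.502
grip_force: 0.0
```

```bash
python3 - <<'E'
from h import *
grab('scene'); im,d,K,T=load('scene'); W=cloud(d,K,T)
im,d=grab('wrist'); im,d,K,T=load('wrist'); W=cloud(d,K,T); s=read_state(); print(s['tool_pos'],s['width'],s['q'],s['joint_vel'].round(2),s['wrist_force'])
Rt=R.from_rotvec(s['tcp_rot']).as_matrix(); print('toolx yaw',np.degrees(np.arctan2(Rt[1,0],Rt[0,0])))
cv2.imwrite('pics/w4.png',im)
E
```

```text
[0.54755783 0.14825833 0.28184613] 0.5019411684321858 [2.20398689e-01 3.31085719e-02 1.77409853e+00 1.94155468e-04
 1.33538362e+00 1.70207862e+00] [ 0.   -0.   -0.01  0.   -0.    0.  ] [ 1.47181107 -0.56562842 -1.01154071]
toolx yaw 5.103394764172486
```

View pics/w4.png

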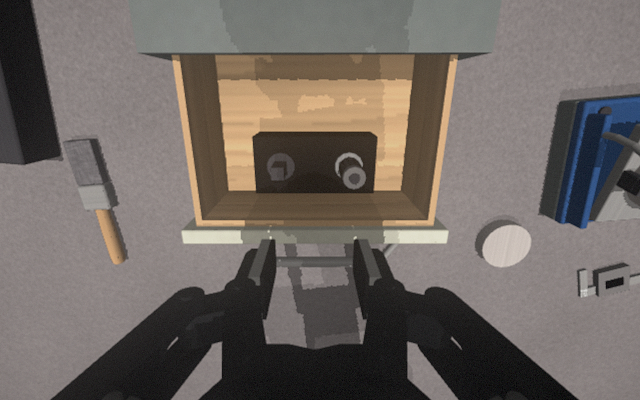

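The drawer is open. The rack spans (254–377, 132–193). The square punch is on the left at (279,170). The round probe is on the right, with its top end at about (353,177) and its collar at (348,165).

```bash
python3 - <<'E'
from h import *
im,d,K,T=load('wrist'); W=cloud(d,K,T); z=W[...,2]
def ray(u,v,zz):
    c=np.linalg.inv(T); dd=c[:3,:3]@np.array([(u-K[0,2])/K[0,0],-(v-K[1,2])/K[1,1],-1]); o=c[:3,3]; return (o+dd*(zz-o[2])/dd[2]).round(4)
print('rack z',np.nanmedian(z[140:152,262:330]),np.nanmedian(z[180:190,290:330]))
s=z[150:192,330:372]; zt=np.nanpercentile(s,98); k=(s>zt-.004); yy,xx=np.argwhere(k).T; print('top z',zt,np.nanmedian(s[k]),'px',xx.mean()+330,yy.mean()+150,k.sum(),xx.min()+330,xx.max()+330,yy.min()+150,yy.max()+150)
t=np.nanmedian(s[k]); p=ray(xx.mean()+330,yy.mean()+150,t); print('probe top',p, 'ext',W[150:192,330:372][k].min(0),W[150:192,330:372][k].max(0))
rz=np.nanmedian(z[140:152,262:330])
C=[ray(254,136,rz),ray(376,136,rz),ray(254,193,rz),ray(374,193,rz)]; print('rack corners',C,np.mean(C,0))
# front edge top
print('front',[W[r,300].round(3).tolist() for r in range(186,246,3)])
print('handle',[W[r,330].round(3).tolist() for r in range(250,270,3)])
E
```

```text
rack z 0.12129632563851378 0.12127476688489275
top z 0.17222976428536851 0.17119580709791796 px 354.1090047393365 176.80331753554503 422 343 366 165 188
probe top [0.5622 0.1132 0.1712] ext [0.55093223 0.10231111 0.1682897 ] [0.57257432 0.12329191 0.17330706]
rack corners [array([0.5831, 0.2141, 0.1213]), array([0.5943, 0.0881, 0.1213]), array([0.5205, 0.2127, 0.1213]), array([0.5323, 0.0805, 0.1213])] [0.55755 0.14885 0.1213 ]
front [[0.533, 0.163, 0.12], [0.529, 0.162, 0.12], [0.526, 0.162, 0.121], [0.514, 0.162, 0.097], [0.514, 0.162, 0.108], [0.515, 0.161, 0.118], [0.514, 0.161, 0.127], [0.514, 0.161, 0.135], [0.515, 0.16, 0.145], [0.515, 0.16, 0.153], [0.515, 0.159, 0.16], [0.515, 0.159, 0.168], [0.512, 0.159, 0.17], [0.509, 0.159, 0.168], [0.508, 0.158, 0.174], [0.506, 0.158, 0.177], [0.504, 0.158, 0.178], [0.501, 0.158, 0.179], [0.498, 0.157, 0.178], [0.396, 0.158, 0.0]]
handle [[0.388, 0.108, 0.0], [0.382, 0.107, 0.001], [0.467, 0.124, 0.152], [0.467, 0.124, 0.157], [0.464, 0.124, 0.158], [0.46, 0.124, 0.158], [0.352, 0.104, -0.001]]
```

Everything agrees: rack top 0.121, probe top 50 mm above it, and the offset between holes as given. I descend onto the probe.

>>> {"op": "step_arm", "data": {
  "commands": [
    {"fingers":0,"dx":0.006,"dy":0.02,"dz":0.0,"roll":0},
    {"fingers":0,"dx":0.011,"dy":0.036,"dz":0.03,"roll":0},
    {"fingers":0,"dx":0.011,"dy":0.036,"dz":0.08,"roll":0},
    {"fingers":0,"dx":0.011,"dy":0.036,"dz":0.12,"roll":0},
    {"fingers":0,"dx":0.011,"dy":0.036,"dz":0.14,"roll":0},
    {"fingers":0,"dx":0.011,"dy":0.036,"dz":0.148,"roll":0},
    {"fingers":0,"dx":0.011,"dy":0.036,"dz":0.148,"roll":0}
  ],
  "squeeze": 25
}}

```text
time: 7.28
tool_pos: [0.5629, 0.1133, 0.135]
tcp_rot: [-3.139, -0.138, -0.002]
wrist_force: [-0.7, -0.1, -0.6]
width: 0.498
grip_force: 0.0
```

>>> {"op": "step_arm", "data": {
  "commands": [
    {"fingers":1,"dx":0,"dy":0,"dz":0,"roll":0},
    {"fingers":1,"dx":0,"dy":0,"dz":0,"roll":0},
    {"fingers":1,"dx":0,"dy":0,"dz":0,"roll":0},
    {"fingers":1,"dx":0,"dy":0,"dz":0,"roll":0},
    {"fingers":1,"dx":0,"dy":0,"dz":0,"roll":0}
  ],
  "squeeze": 25
}}

```text
time: 7.9
tool_pos: [0.5637, 0.1136, 0.1363]
tcp_rot: [-3.138, -0.138, -0.006]
wrist_force: [-0.9, -0.4, 6.4]
width: 0.248
grip_force: 25.8
```

>>> {"op": "step_arm", "data": {
  "commands": [
    {"fingers":1,"dx":0,"dy":0,"dz":-0.01,"roll":0},
    {"fingers":1,"dx":0,"dy":0,"dz":-0.02,"roll":0},
    {"fingers":1,"dx":0,"dy":0,"dz":-0.028,"roll":0},
    {"fingers":1,"dx":0,"dy":0,"dz":-0.028,"roll":0}
  ],
  "squeeze": 25
}}

```text
time: 8.4
tool_pos: [0.5628, 0.1136, 0.1633]
tcp_rot: [-3.138, -0.138, -0.003]
wrist_force: [-0.2, -0.8, -1.4]
width: 0.253
grip_force: 25.3
```

```bash
python3 - <<'E'
from h import *
grab('wrist'); im,d,K,T=load('wrist'); W=cloud(d,K,T); s=read_state(); print(s['tool_pos'],s['width'],s['wrist_force'],s['q'])
Rt=R.from_rotvec(s['tcp_rot']).as_matrix(); print(np.degrees(np.arctan2(Rt[1,0],Rt[0,0])))
Pt=(W-s['tool_pos'])@Rt  # tool frame
cv2.imwrite('pics/w5.png',im)
m=(abs(Pt[...,1])<.009)&(abs(Pt[...,0])<.03)&(Pt[...,2]>-.06)&(Pt[...,2]<.03); ii=np.argwhere(m); print(ii.min(0),ii.max(0),m.sum())
for z0 in np.arange(-.06,.03,.004):
    k=m&(Pt[...,2]>=z0)&(Pt[...,2]<z0+.004)
    if k.sum()>5: print(z0.round(3),k.sum(),'x',np.percentile(Pt[k][:,0],[2,50,98]).round(4),'y',np.percentile(Pt[k][:,1],[2,98]).round(4))
E
```

```text
[0.56236839 0.11350716 0.16268305] 0.24844584750826354 [ 0.05332817 -0.09267756 -1.54896234] [1.55701499e-01 1.26463907e-01 1.89785087e+00 8.26600163e-05
 1.11658718e+00 1.63890094e+00]
5.016852873570151
[218 295] [313 334] 3226
-0.04 541 x [-0.0096 -0.001   0.0075] y [-0.0077  0.0082]
-0.036 963 x [-0.0105  0.0024  0.0092] y [-0.0086  0.0087]
-0.032 194 x [0.0043 0.0083 0.0097] y [-0.0086  0.0086]
-0.028 171 x [0.005  0.0082 0.0098] y [-0.0084  0.0085]
-0.024 190 x [0.0046 0.0082 0.0098] y [-0.0086  0.0085]
-0.02 114 x [0.0048 0.0084 0.0098] y [-0.008   0.0083]
-0.016 168 x [0.0045 0.0082 0.0097] y [-0.0088  0.0085]
-0.012 98 x [0.0049 0.0083 0.0096] y [-0.0081  0.0082]
-0.008 131 x [0.0047 0.0083 0.0096] y [-0.0085  0.0089]
-0.004 106 x [0.0046 0.008  0.0094] y [-0.0085  0.0081]
0.0 93 x [0.0048 0.0085 0.0099] y [-0.0081  0.0087]
0.004 79 x [0.0043 0.0081 0.0093] y [-0.0085  0.0087]
0.008 314 x [0.0051 0.0099 0.0132] y [-0.0085  0.0085]
0.012 30 x [0.0099 0.0122 0.0132] y [-0.0082  0.0083]
0.024 8 x [0.0064 0.0069 0.0074] y [-0.0027  0.0042]
0.028 26 x [0.0049 0.0068 0.0075] y [-0.0051  0.006 ]
```

The grip reads cleanly in the tool frame: upright, with its axis about 1 mm off. The tool stays vertical, so I have to pivot the probe in the fingers. The tip is still 8.6 mm inside its rack hole, and I'll drag the hand in −x, which pushes the drawer against its stop.

>>> {"op": "step_arm", "data": {
  "commands": [
    {"fingers":1,"dx":-0.005,"dy":0,"dz":0,"roll":0},
    {"fingers":1,"dx":-0.008,"dy":0,"dz":0,"roll":0},
    {"fingers":1,"dx":-0.011,"dy":0,"dz":0,"roll":0},
    {"fingers":1,"dx":-0.014,"dy":0,"dz":0,"roll":0},
    {"fingers":1,"dx":-0.016,"dy":0,"dz":0,"roll":0},
    {"fingers":1,"dx":-0.016,"dy":0,"dz":0,"roll":0}
  ],
  "squeeze": 25
}}

```text
time: 9.2
tool_pos: [0.5465, 0.112, 0.1626]
tcp_rot: [-3.139, -0.137, -0.001]
wrist_force: [4.1, -0.7, -1.2]
width: 0.25
grip_force: 25.0
```

```bash
cat > tilt.py <<'E'
from h import *
def tilt(show=True):
    grab('wrist'); im,d,K,T=load('wrist'); W=cloud(d,K,T); s=read_state()
    Rt=R.from_rotvec(s['tcp_rot']).as_matrix(); Pt=(W-s['tool_pos'])@Rt
    # front side of the grip: fit cylinder radius 11, axis in tool xz-plane (+small y tilt)
    m=(abs(Pt[...,1])<.0085)&(abs(Pt[...,0])<.03)&(Pt[...,2]>-.06)&(Pt[...,2]<.03); P=Pt[m]
    from scipy.optimize import least_squares
    def res(p,Q):
        a=np.array([np.sin(p[1]),p[3],np.cos(p[1])]); a/=np.linalg.norm(a)  # pointing to tip
        v=Q-np.array([p[0],p[2],-.019]); return np.linalg.norm(np.cross(v,a),axis=1)-.011
    p0=None;best=None
    for t0 in(0,.12,.25,.38):
        p=np.array([0,t0,0,0.]); 
        for th in(.006,.003,.002,.0015,.0015):
            ax=np.array([np.sin(p[1]),p[3],np.cos(p[1])]); h=(P-np.array([p[0],p[2],-.019]))@ax
            r=res(p,P); k=(abs(r)<th)&(h>-.016)&(h<.022)
            if k.sum()<50: break
            p=least_squares(res,p,args=(P[k],),loss='soft_l1',f_scale=.0005).x
        if k.sum()>=50 and (best is None or k.sum()>best[0]): best=(k.sum(),p,r[k].std())
    n,p,sd=best
    a=np.array([np.sin(p[1]),p[3],np.cos(p[1])]); a/=np.linalg.norm(a); c=np.array([p[0],p[2],-.019])
    h=(P-c)@a; rr=np.linalg.norm(np.cross(P-c,a),axis=1)
    q=(rr<.009)&(h<-.012)&(h>-.03); top=np.median(h[q]) 
    tip=c+a*(top+.0225+.0655)
    print('n',n,'sd',sd,'tilt deg',np.degrees(p[1]).round(2),'ytilt',np.degrees(p[3]).round(2),'axis xy',p[[0,2]].round(4),'top h',top.round(4),q.sum(),'tip tool',tip.round(4),'tip world',(s['tool_pos']+Rt@tip).round(4),'tcp',s['tool_pos'].round(4),'F',s['wrist_force'].round(1),'t',s['time'])
if __name__=='__main__': tilt()
E
python3 tilt.py
```

```text
n 1787 sd 0.0004917157717209172 tilt deg 7.99 ytilt 0.3 axis xy [-0.0012  0.    ] top h -0.0159 902 tip tool [0.0089 0.0004 0.0524] tip world [0.5554 0.1124 0.1102] tcp [0.5465 0.112  0.1626] F [ 4.4 -0.4 -1.5] t 9.25
```

>>> {"op": "step_arm", "data": {
  "commands": [
    {"fingers":1,"dx":-0.003,"dy":0,"dz":0,"roll":0},
    {"fingers":1,"dx":-0.005,"dy":0,"dz":0,"roll":0},
    {"fingers":1,"dx":-0.007,"dy":0,"dz":0,"roll":0},
    {"fingers":1,"dx":-0.007,"dy":0,"dz":0,"roll":0},
    {"fingers":1,"dx":-0.002,"dy":0,"dz":0,"roll":0},
    {"fingers":1,"dx":-0.002,"dy":0,"dz":0,"roll":0}
  ],
  "squeeze": 25
}}

```text
time: 10.0
tool_pos: [0.5431, 0.1118, 0.1615]
tcp_rot: [3.138, 0.137, -0.006]
wrist_force: [-0.5, 0.6, -1.4]
width: 0.248
grip_force: 24.9
```

```bash
sed -i 's/rr<.009/rr<.007/' tilt.py; python3 tilt.py
```

```text
n 1965 sd 0.0005259447274540083 tilt deg 12.91 ytilt -0.01 axis xy [-0.0003  0.    ] top h -0.0158 507 tip tool [0.0158 0.     0.0514] tip world [0.5586 0.1131 0.11  ] tcp [0.5431 0.1117 0.1615] F [-0.6 -0.2 -1.3] t 10.05
```

>>> {"op": "step_arm", "data": {
  "commands": [
    {"fingers":1,"dx":-0.004,"dy":0,"dz":0,"roll":0},
    {"fingers":1,"dx":-0.0058,"dy":0,"dz":0,"roll":0},
    {"fingers":1,"dx":-0.0058,"dy":0,"dz":0,"roll":0},
    {"fingers":1,"dx":0.001,"dy":0,"dz":0,"roll":0},
    {"fingers":1,"dx":0.001,"dy":0,"dz":-0.02,"roll":0},
    {"fingers":1,"dx":0.001,"dy":0,"dz":-0.06,"roll":0},
    {"fingers":1,"dx":0.001,"dy":0,"dz":-0.11,"roll":0},
    {"fingers":1,"dx":0.001,"dy":0,"dz":-0.12,"roll":0}
  ],
  "squeeze": 25
}}

```text
time: 11.05
tool_pos: [0.547, 0.1123, 0.2867]
tcp_rot: [-3.138, -0.137, -0.009]
wrist_force: [0.6, 0.2, -1.4]
width: 0.252
grip_force: 24.9
```

```bash
python3 tilt.py; python3 - <<'E'
from h import *
im,d,K,T=load('wrist'); s=read_state(); W=cloud(d,K,T); Rt=R.from_rotvec(s['tcp_rot']).as_matrix(); Pt=(W-s['tool_pos'])@Rt
# far points along predicted axis: nose/tip
t=np.radians(13.3); a=np.array([np.sin(t),0,np.cos(t)]); c=np.array([0,0,-.019]); h=(Pt-c)@a; rr=np.linalg.norm(np.cross(Pt-c,a),axis=-1)
for h0 in np.arange(-.024,.08,.004):
    k=(h>h0)&(h<=h0+.004)&(rr<.02)&(abs(Pt[...,1])<.009)
    if k.sum()>3: b=Pt[k]-c-np.outer(h[k],a); print(h0.round(3),k.sum(),'r med',np.median(rr[k]).round(4),'perp x max',np.percentile(b[:,0]/np.cos(t),[50,95]).round(4),'y',b[:,1].min().round(4),b[:,1].max().round(4))
E
```

```text
n 1932 sd 0.00048739750261348445 tilt deg 13.01 ytilt 0.02 axis xy [0.0003 0.0001] top h -0.0165 491 tip tool [0.0164 0.0001 0.0506] tip world [0.5632 0.1136 0.2354] tcp [0.5466 0.1122 0.286 ] F [-0.  -0.5 -0.8] t 11.1
-0.02 672 r med 0.0063 perp x max [0.0014 0.0089] y -0.0089 0.0089
-0.016 626 r med 0.0101 perp x max [0.0079 0.0115] y -0.009 0.009
-0.012 274 r med 0.0113 perp x max [0.0103 0.0116] y -0.009 0.0089
-0.008 222 r med 0.0114 perp x max [0.0106 0.0119] y -0.0087 0.0088
-0.004 251 r med 0.0112 perp x max [0.0103 0.0119] y -0.009 0.009
0.0 168 r med 0.0113 perp x max [0.0104 0.0117] y -0.0087 0.0088
0.004 218 r med 0.0113 perp x max [0.0102 0.0118] y -0.0089 0.009
0.008 147 r med 0.011 perp x max [0.0102 0.0115] y -0.009 0.0087
0.012 167 r med 0.0113 perp x max [0.0101 0.0118] y -0.0087 0.0088
0.016 175 r med 0.011 perp x max [0.01   0.0112] y -0.009 0.0089
0.02 129 r med 0.0111 perp x max [0.0103 0.0116] y -0.0086 0.0087
0.024 115 r med 0.0108 perp x max [0.0098 0.0112] y -0.0087 0.0088
0.028 355 r med 0.0131 perp x max [0.0119 0.0148] y -0.0088 0.009
0.032 44 r med 0.0146 perp x max [0.0138 0.0149] y -0.0083 0.009
0.04 27 r med 0.0089 perp x max [0.0084 0.0092] y -0.0045 0.0053
0.044 88 r med 0.0089 perp x max [0.0079 0.009 ] y -0.0078 0.0087
0.048 87 r med 0.0088 perp x max [0.0076 0.0093] y -0.0087 0.0088
0.052 47 r med 0.0087 perp x max [0.0075 0.0088] y -0.0088 0.0089
0.06 9 r med 0.0032 perp x max [0.0029 0.0032] y -0.0023 0.0025
0.064 27 r med 0.0031 perp x max [0.0027 0.0034] y -0.003 0.0032
0.068 8 r med 0.003 perp x max [0.0026 0.0032] y -0.003 0.0025
```

The probe is held, tilted about 13.1°. The tip is visible and lies on the fitted axis. Now I carry it to a look point beside the flange.

>>> {"op": "step_arm", "data": {
  "commands": [
    {"fingers":1,"dx":-0.005,"dy":0.02,"dz":0,"roll":0},
    {"fingers":1,"dx":-0.015,"dy":0.07,"dz":0,"roll":-1},
    {"fingers":1,"dx":-0.03,"dy":0.125,"dz":0,"roll":-2},
    {"fingers":1,"dx":-0.047,"dy":0.18,"dz":0,"roll":-3},
    {"fingers":1,"dx":-0.062,"dy":0.235,"dz":0.01,"roll":-4},
    {"fingers":1,"dx":-0.076,"dy":0.29,"dz":0.025,"roll":-5},
    {"fingers":1,"dx":-0.09,"dy":0.345,"dz":0.04,"roll":-5},
    {"fingers":1,"dx":-0.1,"dy":0.382,"dz":0.056,"roll":-5}
  ],
  "squeeze": 40
}}

```text
time: 12.1
tool_pos: [0.4759, -0.2796, 0.2231]
tcp_rot: [-3.128, -0.271, 0.007]
wrist_force: [-1.0, 0.3, -1.1]
width: 0.245
grip_force: 39.8
```

>>> {"op": "step_arm", "data": {
  "commands": [
    {"fingers":1,"dx":0,"dy":0,"dz":0,"roll":0},
    {"fingers":1,"dx":0,"dy":0,"dz":0,"roll":0},
    {"fingers":1,"dx":0,"dy":0,"dz":0,"roll":0}
  ],
  "squeeze": 40
}}

```text
time: 12.48
tool_pos: [0.4789, -0.2765, 0.2261]
tcp_rot: [-3.129, -0.276, 0.001]
wrist_force: [0.2, 1.2, -0.3]
width: 0.243
grip_force: 39.9
```

```bash
python3 tilt.py; python3 - <<'E'
from h import *
im,d,K,T=load('wrist'); s=read_state(); W=cloud(d,K,T); Rt=R.from_rotvec(s['tcp_rot']).as_matrix()
print('yaw',np.degrees(np.arctan2(Rt[1,0],Rt[0,0])),'mark pred px',proj([[.547,-.2652,.1032]],K,T))
u,v=proj([[.547,-.2652,.1032]],K,T)[0].astype(int)
cv2.imwrite('pics/w6.png',cv2.resize(im[v-80:v+100,u-120:u+120],None,fx=3.3,fy=3.3,interpolation=2)); print(u-120,v-80)
E
```

```text
n 1946 sd 0.0005097954432177414 tilt deg 12.88 ytilt -0.18 axis xy [-0.0007  0.0001] top h -0.0154 503 tip tool [ 0.0155 -0.0001  0.0518] tip world [ 0.4945 -0.2736  0.1746] tcp [ 0.4792 -0.2764  0.2264] F [-0.8 -0.4 -1.7] t 12.525
yaw 10.095572836428232 mark pred px [[315.245613   110.54346951]]
195 30
```

View pics/w6.png

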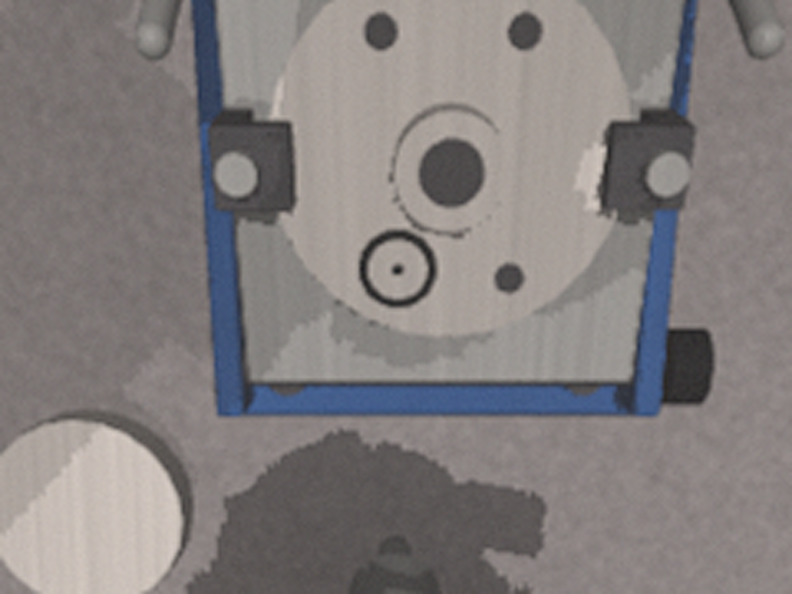

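The mark's dot is at about (315.4,111.1), half a pixel from prediction. The fixture looks square to the image, so the yaw is right. The probe tip shows at about (315,194). Next I refine the plane and mark from this view.

```bash
python3 - <<'E'
from h import *
im,d,K,T=load('wrist'); s=read_state(); W=cloud(d,K,T); Rt=R.from_rotvec(s['tcp_rot']).as_matrix()
w=np.zeros(d.shape,np.uint8); cv2.ellipse(w,(331,80),(48,48),0,0,360,1,-1); cv2.circle(w,(331,82),21,0,-1)
P=W[(w>0)&(W[...,2]>.07)]; P=P[abs(P[:,2]-.11)<.02]
for _ in range(8):
    mu=P.mean(0); nv=np.linalg.svd(P-mu,full_matrices=False)[2][2]; nv*=np.sign(nv[2]); r=(P-mu)@nv; P=P[abs(r-np.median(r))<max(.0015,2*r.std())]
print(len(P),mu,nv,r.std(),np.degrees(np.arccos(nv[2])),np.degrees(np.arctan2(-nv[1],-nv[0])))
c=np.linalg.inv(T); dd=c[:3,:3]@np.array([(315.2-K[0,2])/K[0,0],-(111.0-K[1,2])/K[1,1],-1]); o=c[:3,3]; M=o+dd*((mu-o)@nv)/(dd@nv); print('mark',M)
# tip: visible tip points in tool frame
Pt=(W-s['tool_pos'])@Rt; t=np.radians(13.1); a=np.array([np.sin(t),0,np.cos(t)]); cc=np.array([0,0,-.019]); h=(Pt-cc)@a; rr=np.linalg.norm(np.cross(Pt-cc,a),axis=-1)
k=(rr<.008)&(h>.055)&(h<.085); b=Pt[k]; print('tip pts',k.sum(),b.mean(0),'h',np.percentile(h[k],[2,50,98]),'y',b[:,1].min(),b[:,1].max(),'xperp',np.percentile((b-cc-np.outer(h[k],a))[:,0],[50,95]))
k=(rr<.0105)&(h>.045)&(h<.057); print('nose h max',np.percentile(h[k],98))
for hh in(.0695,.071):
  tip=cc+np.array([-.0002,0,0])+hh*a; tw=s['tool_pos']+Rt@tip; D=M-tw; print(hh,'tip',tip,tw,'dist to plane',(tw-M)@nv,'world move',D,'tool move',Rt.T@D, 'n tool',Rt.T@nv)
E
```

```text
5717 [ 0.57308057 -0.27393404  0.10902305] [-0.2308848  -0.04208116  0.97207067] 0.0006476497126644444 13.573251726845845 10.329373306211536
mark [ 0.54660564 -0.26522977  0.10311157]
tip pts 48 [1.69044646e-02 8.71061579e-05 4.54552443e-02] h [0.05558304 0.06694814 0.07047335] y -0.005410804785218336 0.004953197855302655 xperp [0.00194385 0.00264007]
nose h max 0.0547391779714884
0.0695 tip [0.01555227 0.         0.04869133] [ 0.49453283 -0.2737079   0.17773097] dist to plane 0.0849149156915972 world move [ 0.05207281  0.00847813 -0.0746194 ] tool move [0.05274257 0.000787   0.07462649] n tool [-2.34554546e-01  8.79647236e-04 -9.72102562e-01]
0.071 tip [0.01589224 0.         0.05015229] [ 0.49486772 -0.27364816  0.17627005] dist to plane 0.08341496575005661 world move [ 0.05173792  0.00841839 -0.07315848] tool move [0.05240259 0.000787   0.07316552] n tool [-2.34554546e-01  8.79647236e-04 -9.72102562e-01]
```

>>> {"op": "step_arm", "data": {
  "commands": [
    {"fingers":1,"dx":0.012,"dy":0.0008,"dz":0.005,"roll":0},
    {"fingers":1,"dx":0.03,"dy":0.0008,"dz":0.02,"roll":0},
    {"fingers":1,"dx":0.045,"dy":0.0008,"dz":0.04,"roll":0},
    {"fingers":1,"dx":0.0494,"dy":0.0008,"dz":0.055,"roll":0},
    {"fingers":1,"dx":0.0494,"dy":0.0008,"dz":0.0594,"roll":0},
    {"fingers":1,"dx":0.0494,"dy":0.0008,"dz":0.0594,"roll":0},
    {"fingers":1,"dx":0.0494,"dy":0.0008,"dz":0.0594,"roll":0},
    {"fingers":1,"dx":0.0494,"dy":0.0008,"dz":0.0594,"roll":0}
  ],
  "squeeze": 40
}}

```text
time: 13.52
tool_pos: [0.5281, -0.27, 0.1679]
tcp_rot: [3.129, 0.274, 0.002]
wrist_force: [-0.1, 0.1, -1.5]
width: 0.244
grip_force: 39.9
```

```bash
cat > force.py <<'E'
from h import *
F=[];X=[]
for _ in range(12):
    read_camera('scene'); s=read_state(); F.append(s['wrist_force']); X.append(s['tool_pos'])
F=np.array(F); n=np.array([-.231,-.042,.972]); X=np.mean(X,0); s=read_state()
Rt=R.from_rotvec(s['tcp_rot']).as_matrix(); M=np.array([.5466,-.2652,.1031])
a=np.array([np.sin(np.radians(13.1)),0,np.cos(np.radians(13.1))]); tip=X+Rt@(np.array([-.0005,0,-.019])+.0703*a)
D=tip-M; print('F',F.mean(0).round(2),'Fn',(F@n).mean().round(2),'+-',((F@n).std()/12**.5).round(2),'tcp',X.round(4),'nominal height',(D@n).round(4),'lateral tool',(Rt.T@(D-(D@n)*n)).round(4),'t',s['time'])
E
python3 force.py; python3 tilt.py
```

```text
F [-0.01 -0.16 -1.03] Fn -0.99 +- 0.09 tcp [ 0.5279 -0.2696  0.1671] nominal height 0.0151 lateral tool [-0.0003  0.0011  0.0001] t 14.125
n 1945 sd 0.000505958170392421 tilt deg 12.96 ytilt 0.09 axis xy [-0.0003  0.0001] top h -0.0157 498 tip tool [0.0159 0.0002 0.0514] tip world [ 0.5435 -0.2669  0.1154] tcp [ 0.5278 -0.2695  0.1668] F [-0.7  0.4 -1. ] t 14.175
```

>>> {"op": "step_arm", "data": {
  "commands": [
    {"fingers":1,"dx":0.0015,"dy":-0.0011,"dz":0.005,"roll":0},
    {"fingers":1,"dx":0.0027,"dy":-0.0011,"dz":0.01,"roll":0},
    {"fingers":1,"dx":0.0034,"dy":-0.0011,"dz":0.013,"roll":0},
    {"fingers":1,"dx":0.0038,"dy":-0.0011,"dz":0.0148,"roll":0},
    {"fingers":1,"dx":0.0043,"dy":-0.0011,"dz":0.0165,"roll":0},
    {"fingers":1,"dx":0.0043,"dy":-0.0011,"dz":0.0165,"roll":0},
    {"fingers":1,"dx":0.0043,"dy":-0.0011,"dz":0.0165,"roll":0}
  ],
  "squeeze": 40
}}

```text
time: 15.05
tool_pos: [0.5317, -0.2676, 0.1505]
tcp_rot: [-3.129, -0.274, 0.001]
wrist_force: [-2.3, 1.4, 1.4]
width: 0.248
grip_force: 40.2
```

```bash
python3 force.py; python3 tilt.py
```

```text
F [-2.17  1.15  1.23] Fn 1.64 +- 0.09 tcp [ 0.5318 -0.2677  0.1504] nominal height -0.0022 lateral tool [-0.0001 -0.0002  0.    ] t 15.65
n 1968 sd 0.0005216272578211616 tilt deg 13.02 ytilt 0.12 axis xy [-0.0003  0.    ] top h -0.0157 498 tip tool [0.016  0.0002 0.0514] tip world [ 0.5476 -0.2651  0.099 ] tcp [ 0.5318 -0.2677  0.1504] F [-2.1  1.1  0.8] t 15.7
```

The sideways force (−2.2, +1.2) N is suspicious, so I'll use my last picture on a combined view.

```bash
python3 - <<'E'
from h import *
grab('side');grab('scene')
M=[[.5466,-.2652,.1031]]
out=[]
for n,sz in(('wrist',(60,45)),('side',(40,30)),('scene',(40,30))):
    im,d,K,T=load(n); u,v=proj(M,K,T)[0].round().astype(int); a,b=sz; c=im[max(0,v-b):v+b,u-a:u+a]; out.append(cv2.resize(c,(400,300),interpolation=2)); print(n,u,v)
im,d,K,T=load('wrist'); out.append(cv2.resize(im,(400,300)))
cv2.imwrite('pics/m.png',np.vstack([np.hstack(out[:2]),np.hstack(out[2:])]))
E
```

```text
wrist 314 197
side 299 271
scene 236 231
```

View pics/m.png

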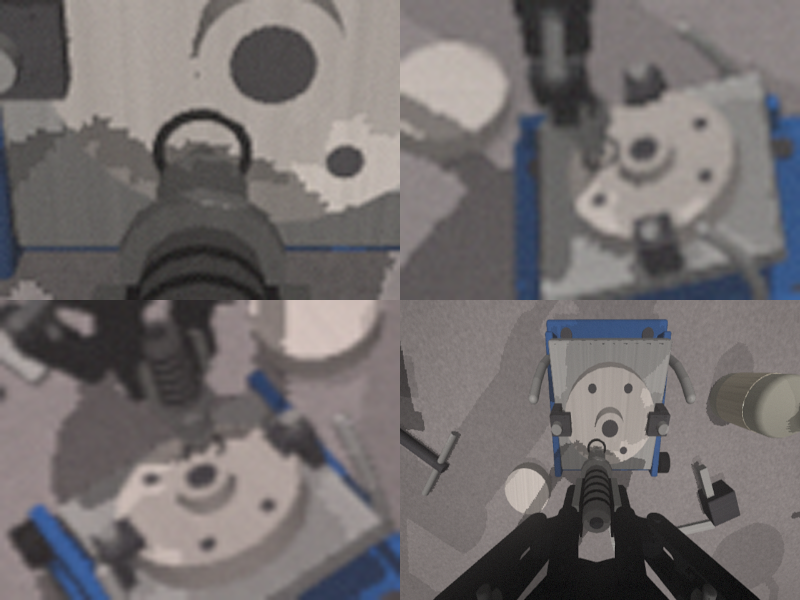

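The ring shows centred around the nose, well clear of the hub, so the side force is friction from settling sideways while in contact. I'll back off, settle, and come in again straight and slowly.

>>> {"op": "step_arm", "data": {
  "commands": [
    {"fingers":1,"dx":-0.0014,"dy":0,"dz":-0.0058,"roll":0},
    {"fingers":1,"dx":-0.0014,"dy":0,"dz":-0.0058,"roll":0},
    {"fingers":1,"dx":-0.0014,"dy":0,"dz":-0.0058,"roll":0},
    {"fingers":1,"dx":-0.0014,"dy":0,"dz":-0.0058,"roll":0}
  ],
  "squeeze": 40
}}

```text
time: 16.3
tool_pos: [0.5305, -0.2679, 0.156]
tcp_rot: [-3.13, -0.274, -0.0]
wrist_force: [-0.5, 0.3, -0.7]
width: 0.245
grip_force: 40.2
```

```bash
python3 force.py
```

```text
F [-0.17  0.07 -1.13] Fn -1.06 +- 0.12 tcp [ 0.5305 -0.2679  0.1561] nominal height 0.0036 lateral tool [-0.0001 -0.0001  0.    ] t 16.9
```

>>> {"op": "step_arm", "data": {
  "commands": [
    {"fingers":1,"dx":0.0004,"dy":0,"dz":0.0015,"roll":0},
    {"fingers":1,"dx":0.0007,"dy":0,"dz":0.003,"roll":0},
    {"fingers":1,"dx":0.001,"dy":0,"dz":0.0042,"roll":0},
    {"fingers":1,"dx":0.0012,"dy":0,"dz":0.005,"roll":0},
    {"fingers":1,"dx":0.0014,"dy":0,"dz":0.0058,"roll":0},
    {"fingers":1,"dx":0.0014,"dy":0,"dz":0.0058,"roll":0}
  ],
  "squeeze": 40
}}

```text
time: 17.65
tool_pos: [0.5319, -0.2678, 0.1505]
tcp_rot: [3.129, 0.274, 0.0]
wrist_force: [-0.3, -0.3, 1.3]
width: 0.247
grip_force: 40.2
```

```bash
python3 force.py
```

```text
F [-0.23 -0.22  1.32] Fn 1.34 +- 0.19 tcp [ 0.5319 -0.2678  0.1505] nominal height -0.0022 lateral tool [ 0. -0. -0.] t 18.25
```

>>> {"op": "step_arm", "data": {
  "commands": [
    {"fingers":1,"dx":0.0002,"dy":0,"dz":0.001,"roll":0},
    {"fingers":1,"dx":0.0005,"dy":0,"dz":0.002,"roll":0},
    {"fingers":1,"dx":0.0005,"dy":0,"dz":0.002,"roll":0}
  ],
  "squeeze": 40
}}

```text
time: 18.62
tool_pos: [0.5324, -0.2676, 0.1484]
tcp_rot: [3.129, 0.274, 0.0]
wrist_force: [-1.0, -0.8, 1.9]
width: 0.247
grip_force: 40.4
```

```bash
python3 force.py; python3 force.py; python3 tilt.py
```

```text
F [-0.36 -0.66  2.13] Fn 2.19 +- 0.11 tcp [ 0.5324 -0.2676  0.1484] nominal height -0.0043 lateral tool [ 0.     -0.0001 -0.    ] t 19.225
F [-0.63 -0.66  2.24] Fn 2.35 +- 0.17 tcp [ 0.5324 -0.2676  0.1484] nominal height -0.0043 lateral tool [ 0.     -0.0001 -0.    ] t 19.825
n 1966 sd 0.000517577710363936 tilt deg 13.15 ytilt -0.15 axis xy [-0.0003  0.0001] top h -0.0158 500 tip tool [ 0.0161 -0.0001  0.0513] tip world [ 0.5482 -0.2647  0.0971] tcp [ 0.5324 -0.2676  0.1484] F [-0.  -0.6  2.2] t 19.875
```

The push is 3.3 N, so the tip is about 6 mm in, and geometry agrees. Before handing in I check that the drawer and table have not moved.

```bash
python3 - <<'E'
from h import *
for n in('scene','side'):
    grab(n); im,d,K,T=load(n); W=cloud(d,K,T)
    m=(abs(W[...,2]-.178)<.005)&(W[...,0]>.45)&(W[...,0]<.54)&(abs(W[...,1]-.15)<.14); P=W[m]; a=np.radians(5.2); u=P[:,:2]@[np.cos(a),np.sin(a)]; print(n,m.sum(),np.percentile(u,[2,50,98]))
    m=(abs(W[...,0]-.60)<.05)&(abs(W[...,1]+.275)<.045)&(W[...,2]>.09); P=W[m]; h=(P-[.5466,-.2652,.1031])@[-.231,-.042,.972]; print('flange face offset',np.median(h[abs(h)<.004]))
E
python3 -c "
from workcell import *
print(finish_job())"
```

```text
scene 437 [0.50529716 0.51451862 0.52167288]
flange face offset 8.368024095962917e-05
side 46 [0.51270585 0.51870504 0.52207852]
flange face offset -0.0008977153687064997
the job is handed in; nothing more can be done
None
```

The job is handed in: the upper drawer is open at its stop, and the probe is held about 13.1° from vertical against the flange's 13.6° slope. Its tip is centred in the ring and pressed in by about 6 mm with a push of about 3.3 N.

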